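# Click the bathroom radio's dial to the green dot and switch it on

## Robot

A 6-joint arm with a two-finger parallel gripper is mounted at the origin on the work surface. World frame = base frame: x ahead of the robot, y to its left, z up, the work surface at z = 0. Lengths are in mm, angles in rad, forces in N, time in s.
With the tool pointing down it reaches from about 400 to 925 mm from the base axis. Payload 12.5 kg.
Tool frame: the origin (TCP) lies midway between the tips of the shut fingers; the grasp point (between the pads) lies 19 mm behind it; z points along the fingers, y is the line along which they close (so a half turn about z gives the same grasp; the last joint's range is limited). The gripper opens to 95 mm and grips with 3 to 60 N. Pads are 20 mm wide; open, the fingers measure 119 mm over their backs; the gripper's body (75 mm by 180 mm) begins 59 mm behind the grasp point.
Start: joints at [-0.106, 0.491, 1.559, -0, 1.092, -0.106], TCP at [625.017, 0.021, 214.661] pointing down, gripper open.
Joint ranges: [-3.1, 3.1], [-0.84, 2.19], [0.05, 2.79], [-1.13, 4.28], [0.06, 2.93], [-2.69, 2.69]. Speed limits (rad/s): [2.22, 2.22, 2.79, 3.14, 3.14, 3.14].

## Interface

Orientations are given as [roll, pitch, yaw] about the fixed x, y, z axes, in that order (R = Rz(yaw) Ry(pitch) Rx(roll)).
In Python, from cell import state, read_camera, camera_info, env gives the robot as it stands.
- The arm moves only by the tool move_arm, never from a script. Its argument "commands" is a list of rows, each a list of 3 entries, a list of its own where there are three numbers: the shift along the world's x, y, z in cm, then the turn, a rotation vector about the world's x, y, z in degrees, then the opening, from 0 (shut) to 1 (fully open). A call has 1 to 10 rows; each row shifts and turns the commanded pose from where the row before left it; what a row does not reach is not made up. A row lasts 1/10 s, in which the tool goes at most 50 mm and 8.59 degrees, less where a joint would pass 70% of its speed; a pose out of reach is approached as far as the arm can. A call with a gripper value outside its range is refused whole. The fingers move at their own pace and stop on an object; the grip force is fixed at half the most. Time passes only in rows, so rows that do not move let the fingers close. It gives the time, the measured TCP pose, the force, the opening and the grip force at its end, in the units of the state.
- state(): the state, without advancing time (a new reading comes with each control period).
- read_camera(name): name is "scene" or "side" or "wrist"; returns the picture (384x512x3 uint8, blue, green, red); there is no depth.
- camera_info(name): a dict with "K" (3x3 intrinsics, pixels), "k1" (the pictures are not rectified: a ray, as slopes to the right and down, at radius r is drawn at 1 + k1 r^2 times it, then the intrinsics apply), "cam_to_world" (4x4, takes a point from camera to world coordinates). Camera axes: x right, y down, z forward; pixel columns grow to the right and rows downward; lengths in mm; the calibration is good to about 2 mm. A picture is of the moment at which its call begins: read the wrist's pose just before it. camera_info takes no time and is no camera call; for the wrist camera it gives the pose at the moment of the call.
- env.job_done(): hands the job in; it is judged then, once.
The state is a dict: "t": time; "joints": joint angles; "qvel": joint speeds; "tau": joint torques, N m; "eef_pos": TCP position; "tcp_rot": TCP orientation; "ft_force": force on the tool from outside, world axes, zero at the start; "moment": the same for the moment, N m; "opening": opening from 0.0 (shut) to 1.0 (fully open); "grip_force": force on a finger pad.
Only numpy, scipy, OpenCV 4.12 (cv2) and the standard library are available. Lean on these libraries where they do the work, as an engineer would, in place of code of your own. Each camera call takes 0.05 s, during which the arm holds its last target. There are 200 camera calls.

## Task

With a fingertip on the big knurled dial of the bathroom radio, turn the dial clockwise until its white mark clicks in at the green dot; then press the orange button fully down and let it come up again. Only touch the radio: leave it standing where it is, never lift or shove it, and do not disturb the other things around it.

Things in the scene. Friction and masses are not known exactly. Their poses are not given: they have to be found in the camera images.
- radio: White plastic bathroom radio standing loose on the plywood surface on rubber feet, about 0.95 kg: 130 (x) by 210 (y) by 70 mm high. Origin at the centre of its underside, z up, its long side along y, speaker slots on the -x and +x faces. Dial on the flat top at x = 0, y = -45 mm, button on the top at x = -10, y = +68 mm.
- dial (a joint): Turn of the black dial, rad, growing clockwise from above. Five click positions 30 degrees apart: 0, 0.524, 1.047 (white mark at the green dot), 1.571, 2.094, stops just beyond. Starts at the first or second (if between, it falls into one of them). A sprung ball pulls it into the nearest position from up to 15 degrees away; breaking out takes about 0.06 Nm.
- dial_center (a point): Centre of the top face of the rubbery black dial, on its vertical axis, 95 mm above the table and 25 mm above the radio's top. Disc 90 mm across, 16 thick, ribbed rim 9 mm off the radio. On a spring: sinks up to 6 mm untilted, 2 N rising to 10 N, then hard. A fingertip pressed in 3 to 5 mm, 30 mm from the axis, and led in an arc turns it; pressed less, it slips. Unreadable while touched.
- dial_mark (a point): Outer end of the dial's white mark (a radial stripe 20 by 5 mm on the black top face), 44 mm from the axis; turns with the dial.
- green_dot (a point): Green dot 11 mm across printed on the radio's top, 55.5 mm from the dial's axis on its +x side in the radio's frame. Four smaller dark dots, 30 degrees apart, two to each side, mark the other positions.
- power (a joint): Travel of the orange button, m: 0 up, 0.006 fully down; it springs back, fully down takes about 5 N.
- power_top (a point): Centre of the top of the orange round push button, 28 mm across, in a grey housing 12 mm high and 44 mm across on the radio's top; the button's top lies 22 mm above the radio's top (92 mm above the surface).
- bottle: Dark green glass bottle with black screw cap, 68 mm across, 170 mm high, loose; origin under its centre. Leave alone.
- brush_stand: White plastic shaving brush stand with a brush hanging on it, foot 72 mm across, about 116 mm high, loose; origin under the foot's centre. Leave alone.
- soap_dish: Blue ceramic soap dish, 110 mm across, 25 mm high, loose; origin under its centre. Leave alone.
- tweezers_case: Steel tweezers case 22 (x) by 95 (y) by 13 mm, lying loose near the radio's -x face; origin under its centre. Leave alone.
- pill_organiser: Blue plastic pill organiser with seven flip lids, 155 (x) by 36 (y) by 23 mm, loose near the radio's +y end; origin under its centre. Leave alone.
- cup: White ceramic cup, 76 mm across, 85 mm high, loose near the radio's -y end; origin under its centre. Leave alone.
Mind the look-alikes: they are no part of the job. Leave any purple or red look-alike of the radio alone.

How it is judged (in metres and radians):
On the way, in this order (a step that is already met when the one before it is completed fails the run):
1. the dial rests in the click position of the green dot (value of joint dial between 0.957 and 1.137 rad and velocity of joint dial between -0.2 and 0.2 rad/s), for 0.2 s.
2. the orange button is pressed down with the dial at the green dot (value of joint power above 0.0048 m and value of joint dial between 0.957 and 1.137 rad), for 0.04 s.
At the end, for the whole second after the job is handed in: Dial at rest within 0.09 rad of the green dot's position (1.047), button up again (under 1 mm), radio standing flat and still within 25 mm of where it stood, every other thing within 20 mm of where it stood (value of joint dial between 0.957 and 1.137 rad and value of joint power below 0.001 m and velocity of joint dial between -0.1 and 0.1 rad/s and distance of radio from where it was at the start of the episode below 0.025 m and angle between radio's own z axis and vertical below 0.03 rad and height (world z) of radio below 0.005 m and linear speed of radio below 0.01 m/s and distance of each of bottle, brush_stand, soap_dish, tweezers_case, pill_organiser, cup from where it was at the start of the episode below 0.02 m); the robot touches nothing.
It fails at once if the button is pressed while the dial is not at the green dot (value of joint power above 0.003 m and (value of joint dial below 0.847 rad or value of joint dial above 1.247 rad)).
It fails at once if the radio is lifted, tipped or shoved (height (world z) of radio above 0.01 m or angle between radio's own z axis and vertical above 0.15 rad or distance of radio from where it was at the start of the episode above 0.04 m).
It fails at once if one of the other things is lifted, toppled or pushed away (distance of any of bottle, brush_stand, soap_dish, tweezers_case, pill_organiser, cup from where it was at the start of the episode above 0.025 m or angle between any of bottle, brush_stand, soap_dish, tweezers_case, pill_organiser, cup's own z axis and vertical above 0.3 rad).
It also fails if it takes over 45 s, if anything falls off the work surface, if the arm or the gripper's body presses on something with over 40 N, if the wrist force passes 120 N, or if a joint passes its speed limit or range.

## Working session

There is one attempt and no reset: what is moved stays moved. The work goes in short steps, Python scripts to look and compute and a tool call to move; the robot and the scene stay as the last step left them, time stands still between calls to the robot, and variables do not carry over. Pictures are saved under pics/ and viewed, at most 10 in all, crops included, and the job is handed in when it is done.

Besides the shell and the picture viewer there is one more tool, called after "Call:" in YAML: its name, and indented under it one key for each argument. move_arm: Moves the arm, as the interface text tells. Its arguments: {"type":"object","properties":{"commands":{"type":"array"}},"required":["commands"]}

```bash
mkdir -p pics; cat > h.py <<'E'
import numpy as np, cv2
from cell import state, read_camera, camera_info, env
def ray(ci,px):
    K=np.array(ci["K"]);T=np.array(ci["cam_to_world"]);k=ci["k1"]
    d=np.linalg.inv(K)@[px[0],px[1],1.]; s=d[:2].copy()
    for _ in range(20): s=d[:2]/(1+k*(s@s))
    return T[:3,3],T[:3,:3]@np.array([s[0],s[1],1.])
def onz(ci,px,z):
    o,d=ray(ci,px); return o+d*(z-o[2])/d[2]
E
python3 - <<'E'
from h import *
s=state();print(s["t"],s["eef_pos"],s["ft_force"])
ims=[]
for n in("scene","side","wrist"):
    ci=camera_info(n);im=read_camera(n);cv2.imwrite(f"pics/{n}0.png",im)
    print(n,np.round(np.array(ci["cam_to_world"]),2).tolist(),ci["k1"],np.round(ci["K"],1).tolist())
E
```

```text
0.0 [6.24754430e+02 4.21930874e-02 2.14052157e+02] [ 0.21839726 -0.01295978  0.31310828]
scene [[-0.7, 0.55, -0.45, 1041.71], [0.71, 0.55, -0.44, 475.97], [0.0, -0.62, -0.78, 987.62], [0.0, 0.0, 0.0, 1.0]] -0.11715287893496243 [[446.0, 0.0, 260.8], [0.0, 446.0, 187.0], [0.0, 0.0, 1.0]]
side [[0.89, -0.32, 0.32, 222.04], [-0.45, -0.61, 0.66, -618.78], [-0.01, -0.73, -0.68, 687.2], [0.0, 0.0, 0.0, 1.0]] -0.10332540481166555 [[380.7, 0.0, 250.4], [0.0, 380.7, 186.8], [0.0, 0.0, 1.0]]
wrist [[1.0, 0.0, 0.0, 625.55], [0.0, -0.96, -0.28, 79.97], [-0.0, 0.28, -0.96, 384.59], [0.0, 0.0, 0.0, 1.0]] -0.08853530806710326 [[343.2, 0.0, 252.3], [0.0, 343.2, 191.4], [0.0, 0.0, 1.0]]
```

View pics/scene0.png

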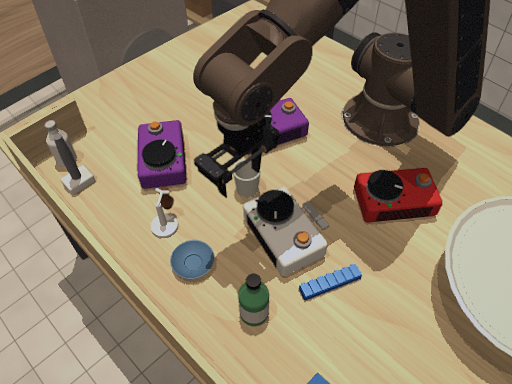

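View pics/wrist0.png

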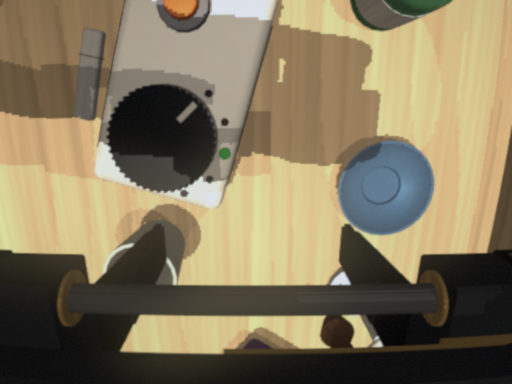

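The wrist picture shows the white radio: dial centre about (162,138), mark end about (196,104), green dot (225,153), orange button about (182,5). The mark is about 60° from the green dot, so the dial is in the first position.

```bash
python3 - <<'E'
from h import *
im=cv2.imread("pics/wrist0.png");ci=camera_info("wrist")
hsv=cv2.cvtColor(im,cv2.COLOR_BGR2HSV)
def blob(m,near):
    n,l,st,c=cv2.connectedComponentsWithStats(m.astype(np.uint8))
    i=1+np.argmin(np.linalg.norm(c[1:]-near,axis=1)+1000*(st[1:,4]<15));return c[i],st[i],l==i
g,st,_=blob(cv2.inRange(hsv,(45,80,50),(80,255,255))>0,(225,153));G=onz(ci,g,70);print("green",g,st,G)
dk=(im.max(2)<50)
c,st,m=blob(dk,(158,140));print("dial",c,st)
cn=max(cv2.findContours(m.astype(np.uint8),0,2)[0],key=len)
P=np.array([onz(ci,p[0],95)[:2] for p in cn],np.float32)
(cx,cy),r=cv2.minEnclosingCircle(P);A=np.c_[2*P,np.ones(len(P))];s=np.linalg.lstsq(A,(P**2).sum(1),rcond=None)[0]
print("enc",cx,cy,r,"fit",s[:2],np.sqrt(s[2]+s[0]**2+s[1]**2))
D=s[:2]
yaw=np.arctan2(G[1]-D[1],G[0]-D[0]);print("yaw",np.degrees(yaw),"r",np.hypot(*(G[:2]-D)))
R=np.array([[np.cos(yaw),-np.sin(yaw)],[np.sin(yaw),np.cos(yaw)]])
print("button pred",D+R@[-10,113])
M=onz(ci,(196,104),95)[:2]-D;print("mark",np.degrees(np.arctan2(M[1],M[0])),np.hypot(*M))
for n in("scene","side"):
    a=cv2.imread(f"pics/{n}0.png");h=cv2.cvtColor(a,cv2.COLOR_BGR2HSV);c2=camera_info(n)
    mm=cv2.inRange(h,(5,150,120),(18,255,255))
    N,l,q,c=cv2.connectedComponentsWithStats(mm)
    for i in range(1,N):
        if 30<q[i,4]<600: print(n,"orange",c[i].round(),q[i,4],onz(c2,c[i],92).round(1))
E
```

```text
green [224.20408163 153.06122449] [219 148  11  11  98] [599.53464517  25.30050205  70.        ]
dial [163.00568947 128.15181913] [ 108   85  108   94 6679]
enc 548.0857543945312 42.93463897705078 46.00275802612305 fit [548.59815769  45.51552791] 42.71868969160691
yaw -21.646508962393156 r 54.80121373202177
button pred [580.98672951 154.23526124]
mark 39.48687652004999 39.51533350162662
scene orange [288. 104.] 38 [ 244.8 -189.6   92. ]
scene orange [154. 124.] 43 [ 585.1 -407.5   92. ]
scene orange [302. 237.] 89 [569.4 152.   92. ]
side orange [160. 281.] 124 [ 242.1 -195.1   92. ]
side orange [382. 298.] 148 [ 581.1 -411.8   92. ]
```

View pics/side0.png

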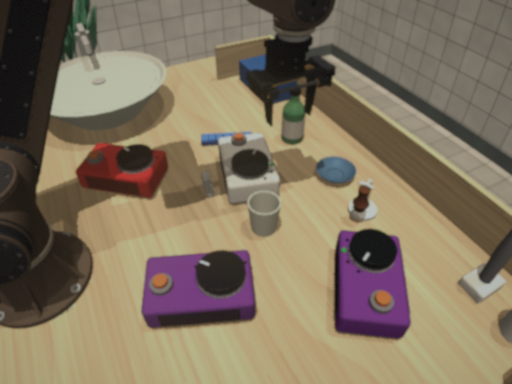

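The side view adds the neighbours (cup near the −y end, bottle well off) but nothing blocking the dial. I shut the gripper, move nearer and measure once more.

Call:
move_arm:
  commands:
    - [[-2.5,1.5,0],[0,0,0],0]
    - [[-2.5,1.5,0],[0,0,0],0]
    - [[0,0,0],[0,0,0],0]
    - [[0,0,0],[0,0,0],0]
    - [[0,0,0],[0,0,0],0]

```text
t: 0.65
eef_pos: [575.8, 29.7, 214.7]
tcp_rot: [3.141, 0.0, 1.571]
ft_force: [-0.2, -0.2, -0.1]
opening: 0.636
grip_force: 0.0
```

```bash
cat > look.py <<'E'
from h import *
import sys
def blob(m,near,mn=15):
    n,l,st,c=cv2.connectedComponentsWithStats(m.astype(np.uint8))
    i=1+np.argmin(np.linalg.norm(c[1:]-near,axis=1)+1000*(st[1:,4]<mn));return c[i],st[i],l==i
def px(ci,p):
    T=np.linalg.inv(np.array(ci["cam_to_world"]));q=T[:3,:3]@p+T[:3,3];s=q[:2]/q[2];s=s*(1+ci["k1"]*(s@s));K=np.array(ci["K"]);return K[:2,:2]@s+K[:2,2]
s=state();print(s["t"],s["eef_pos"],s["ft_force"],s["opening"])
ci=camera_info("wrist");im=read_camera("wrist");cv2.imwrite(f"pics/{sys.argv[1]}.png",im)
hsv=cv2.cvtColor(im,cv2.COLOR_BGR2HSV)
g,st,_=blob(cv2.inRange(hsv,(45,80,50),(80,255,255))>0,px(ci,[599.5,25.3,70]));G=onz(ci,g,70);print("green",g,st,G)
o,st,_=blob(cv2.inRange(hsv,(3,140,100),(20,255,255))>0,px(ci,[575,153,92]));B=onz(ci,o,92);print("button",o,st,B)
# dial and axis direction from button+green: solve radio pose
a=np.array([55.5,0])-0; b=np.array([-10,113.])
ang=lambda v:np.arctan2(v[1],v[0])
yaw=ang(B[:2]-G[:2])-ang(b-a);print("dist",np.hypot(*(B-G)[:2]),"must",np.hypot(*(b-a)),"yaw",np.degrees(yaw))
R=np.array([[np.cos(yaw),-np.sin(yaw)],[np.sin(yaw),np.cos(yaw)]])
D=(B[:2]+G[:2])/2-R@((a+b)/2);print("dial centre",D,"px",px(ci,[*D,95]))
# mark: bright pixels 27..43 mm from the centre on dial top
h=[(x,y) for y in range(384) for x in range(512)]
pts=[]
for x,y in h:
    p=onz(ci,(x,y),95)[:2]-D if abs(x-px0[0])<70 and abs(y-px0[1])<70 else None if (px0:=px(ci,[*D,95])) is None else None
    if p is not None and 26<np.hypot(*p)<40 and im[y,x].min()>75: pts.append(p)
if pts:
    m=np.mean(pts,0);print("mark n",len(pts),"deg from green",np.degrees(ang(m)-yaw),"r",np.hypot(*m))
E
sed -i '/^h=\[/,/^    if p is/d' look.py
sed -i 's/^if pts:/c=px(ci,[*D,95]).astype(int)\npts=[p for x in range(c[0]-80,c[0]+80) for y in range(max(c[1]-80,0),min(c[1]+80,384)) if im[y,x].min()>75 for p in [onz(ci,(x,y),95)[:2]-D] if 26<np.hypot(*p)<40]\nif pts:/;s/^pts=\[\]$//' look.py
python3 look.py w1
```

```text
0.65 [575.75124761  29.66264062 214.68044766] [-0.21095942 -0.24024852 -0.05537979] 0.6356605532706033
green [276.68131868 184.15384615] [272 179  10  11  91] [599.90148538  24.9881856   70.        ]
button [241.78390298  38.02425579] [225  21  34  35 907] [568.18365643 152.02858675  92.        ]
dist 130.94000227631727 must 130.61106384988983 yaw -16.080255508448847
dial centre [546.533102    40.52034348] px [217.60648628 174.33378385]
mark n 101 deg from green 60.14483578900675 r 33.251273784987035
```

View pics/w1.png

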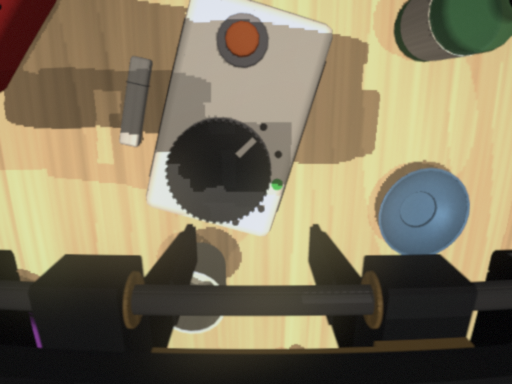

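Picture w1: dial disc centred near (219,170), green dot (277,184), button (242,38); the mark is 60° from the green dot (joint at 0). I take the dial centre as (547, 42) and go to 30 mm from it at 42°, above the dial.

Call:
move_arm:
  commands:
    - [[-0.7,3.2,0],[0,0,0],0]
    - [[0,0,-3],[0,0,0],0]
    - [[0,0,-3],[0,0,0],0]
    - [[0,0,-2.5],[0,0,0],0]
    - [[0,0,-2],[0,0,0],0]
    - [[0,0,0],[0,0,0],0]
    - [[0,0,0],[0,0,0],0]
    - [[0,0,0],[0,0,0],0]

```text
t: 1.5
eef_pos: [568.8, 61.9, 110.7]
tcp_rot: [3.14, -0.0, 1.571]
ft_force: [-0.5, 0.9, -0.0]
opening: 0.004
grip_force: 0.0
```

Call:
move_arm:
  commands:
    - [[0,0,-0.5],[0,0,0],0]
    - [[0,0,-0.3],[0,0,0],0]
    - [[0,0,-0.2],[0,0,0],0]
    - [[0,0,0],[0,0,0],0]
    - [[0,0,0],[0,0,0],0]

```text
t: 2.0
eef_pos: [568.0, 62.0, 99.7]
tcp_rot: [3.141, 0.0, 1.571]
ft_force: [0.3, 0.1, 0.1]
opening: 0.005
grip_force: 0.0
```

Call:
move_arm:
  commands:
    - [[0,0,-0.4],[0,0,0],0]
    - [[0,0,-0.2],[0,0,0],0]
    - [[0,0,-0.2],[0,0,0],0]
    - [[0,0,0],[0,0,0],0]
    - [[0,0,0],[0,0,0],0]

```text
t: 2.5
eef_pos: [568.4, 62.1, 92.0]
tcp_rot: [3.14, -0.0, 1.571]
ft_force: [0.9, 1.1, 6.4]
opening: 0.006
grip_force: 3.2
```

Call:
move_arm:
  commands:
    - [[0,0,-0.07],[0,0,0],0]
    - [[0.2,-0.24,0],[0,0,-6],0]
    - [[0.18,-0.26,0],[0,0,-6],0]
    - [[0.15,-0.28,0],[0,0,-6],0]
    - [[0.12,-0.29,0],[0,0,-6],0]
    - [[0.09,-0.3,0],[0,0,-6],0]
    - [[0,0,0],[0,0,0],0]

```text
t: 3.2
eef_pos: [576.3, 47.9, 91.6]
tcp_rot: [3.14, -0.001, 1.043]
ft_force: [1.5, -0.4, 7.8]
opening: 0.001
grip_force: 3.5
```

Call:
move_arm:
  commands:
    - [[0.05,-0.31,0],[0,0,-6],0]
    - [[0.02,-0.31,0],[0,0,-6],0]
    - [[-0.01,-0.31,0],[0,0,-6],0]
    - [[-0.04,-0.31,0],[0,0,-6],0]
    - [[-0.08,-0.31,0],[0,0,-6],0]
    - [[0,0,0],[0,0,0],0]
    - [[0,0,0],[0,0,0],0]

```text
t: 3.9
eef_pos: [576.1, 32.2, 91.8]
tcp_rot: [3.139, -0.002, 0.523]
ft_force: [2.8, -3.7, 8.0]
opening: 0.005
grip_force: 3.5
```

Call:
move_arm:
  commands:
    - [[0,0,0.5],[0,0,0],0]
    - [[0,0,1.5],[0,0,0],0]
    - [[0,0,3],[0,0,8],0]
    - [[0,0,4],[0,0,8],0]
    - [[0,0,3.3],[0,0,8],0]
    - [[0,0,0],[0,0,8],0]
    - [[0,0,0],[0,0,8],0]
    - [[0,0,0],[0,0,8],0]
    - [[0,0,0],[0,0,8],0]
    - [[0,0,0],[0,0,4],0]

```text
t: 4.9
eef_pos: [574.4, 32.9, 213.7]
tcp_rot: [-3.141, -0.0, 1.576]
ft_force: [-0.3, -0.7, -0.4]
opening: 0.003
grip_force: 0.0
```

Call:
move_arm:
  commands:
    - [[0,0,0],[0,0,0],0]
    - [[0,0,0],[0,0,0],0]

```text
t: 5.1
eef_pos: [574.6, 32.9, 213.8]
tcp_rot: [-3.141, -0.0, 1.568]
ft_force: [0.5, -0.6, 1.5]
opening: 0.005
grip_force: 0.0
```

```bash
python3 look.py w2
```

```text
5.1 [574.61493667  32.86769636 213.77782556] [ 0.5152058  -0.63474418  1.46042615] 0.005380321543046394
green [278.16304348 187.56521739] [273 183  11  10  92] [600.00155913  25.05066502  70.        ]
button [243.05654102  42.09645233] [227  25  33  35 902] [568.18817829 152.03234773  92.        ]
dist 130.9062219409038 must 130.61106384988983 yaw -16.03345391297205
dial centre [546.62461095  40.52284038] px [219.15559548 178.23564257]
mark n 100 deg from green -0.20076778501047582 r 32.93918283509599
```

View pics/w2.png

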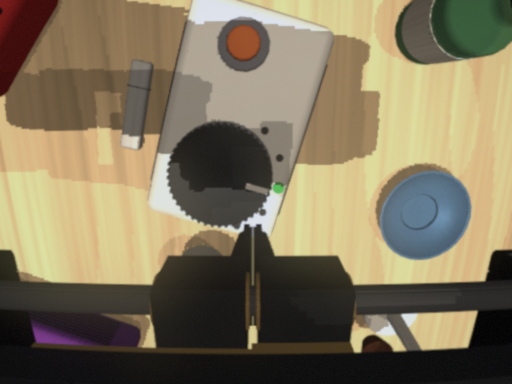

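Picture w2: the mark at (258,187) points straight at the green dot (278,188), and the radio has not moved. Before pressing I check the gripper's clearance to the bottle.

```bash
python3 - <<'E'
from h import *
ci=camera_info("scene")
print("cap",onz(ci,(253,279),170),"base",onz(ci,(255,322),0))
ci=camera_info("side");print("cap",onz(ci,(295,91),170),"base",onz(ci,(292,141),0))
E
```

```text
cap [756.69745223 176.13901234 170.        ] base [771.64298627 195.12442982   0.        ]
cap [750.18445541 166.13896973 170.        ] base [752.05311361 165.38518101   0.        ]
```

Call:
move_arm:
  commands:
    - [[-0.2,4,0],[0,0,0],0]
    - [[-0.2,4,0],[0,0,0],0]
    - [[-0.1,3.9,0],[0,0,0],0]
    - [[0,0,-4],[0,0,0],0]
    - [[0,0,-4],[0,0,0],0]
    - [[0,0,-2.5],[0,0,0],0]
    - [[0,0,-0.8],[0,0,0],0]
    - [[0,0,0],[0,0,0],0]
    - [[0,0,0],[0,0,0],0]

```text
t: 6.05
eef_pos: [570.5, 151.8, 102.1]
tcp_rot: [3.14, -0.0, 1.57]
ft_force: [-0.9, 0.3, -0.3]
opening: 0.004
grip_force: 0.0
```

Call:
move_arm:
  commands:
    - [[0,0,-0.4],[0,0,0],0]
    - [[0,0,-0.4],[0,0,0],0]
    - [[0,0,-0.3],[0,0,0],0]
    - [[0,0,-0.2],[0,0,0],0]
    - [[0,0,0],[0,0,0],0]
    - [[0,0,0],[0,0,0],0]

```text
t: 6.65
eef_pos: [570.1, 151.8, 88.2]
tcp_rot: [3.141, -0.0, 1.571]
ft_force: [1.7, -0.3, 4.1]
opening: 0.002
grip_force: 1.8
```

Call:
move_arm:
  commands:
    - [[0,0,-0.1],[0,0,0],0]
    - [[0,0,-0.1],[0,0,0],0]
    - [[0,0,-0.05],[0,0,0],0]
    - [[0,0,0],[0,0,0],0]
    - [[0,0,0],[0,0,0],0]

```text
t: 7.15
eef_pos: [570.1, 151.8, 86.2]
tcp_rot: [3.14, -0.0, 1.571]
ft_force: [-0.7, -0.8, 11.7]
opening: 0.007
grip_force: 5.5
```

The force jumped to 11.7 N, well over 5 N, so the button is on its stop. I lift off and check.

Call:
move_arm:
  commands:
    - [[0,0,0.5],[0,0,0],0]
    - [[0,0,1.5],[0,0,0],0]
    - [[0,0,4],[0,0,0],0]
    - [[0,0,4],[0,0,0],0]
    - [[0,0,2.8],[0,0,0],0]
    - [[0,-4,0],[0,0,0],0]
    - [[0,-4,0],[0,0,0],0]
    - [[0.5,-4,0],[0,0,0],0]
    - [[0,0,0],[0,0,0],0]
    - [[0,0,0],[0,0,0],0]

```text
t: 8.15
eef_pos: [574.5, 31.3, 213.0]
tcp_rot: [-3.14, -0.0, 1.569]
ft_force: [0.5, 0.3, -0.2]
opening: 0.004
grip_force: 0.0
```

```bash
python3 look.py w3
```

```text
8.15 [574.46306993  31.28069692 213.03899647] [ 0.53195002  0.26637905 -0.22170778] 0.004244559706158999
green [278.27173913 186.22826087] [273 181  11  11  92] [599.77749409  25.04938706  70.        ]
button [243.280837    39.81387665] [227  23  33  35 908] [568.1156218  152.12025335  92.        ]
dist 130.95602015879587 must 130.61106384988983 yaw -16.107237232552663
dial centre [546.41449467  40.61444678] px [219.04696473 176.58696232]
mark n 100 deg from green 0.44015042153465844 r 33.00894661007533
```

Dial still at the green dot, radio unmoved, button up.

```bash
python3 -c "from cell import env; print(env.job_done())"
```

```text
the job is handed in; nothing more can be done
None
```

I turned the dial clockwise to the green dot (mark within about 0.5° of it), then pressed the orange button to its stop and let it come up. The radio had not moved, and I handed the job in, but no verdict came back.

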